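# Make the citrus press ready and hold its lemon cone down on the drive

## Robot

A 6-joint arm with a two-finger parallel gripper is mounted at the origin on a cart in front of the work surface, level with it; the furniture and walls round the work are solid. World frame = base frame: x ahead of the robot, y to its left, z up, the work surface at z = 0. Lengths are in m, angles in rad, forces in N, time in s.
With the tool pointing down it reaches from about 0.3 to 0.75 m from the base axis. Payload 8.5 kg.
Tool frame: the origin (TCP) lies on the centre line of the jaws, within the pads' length; the fingertips stand 25 mm ahead of it and the grasp point (between the pads) lies 6 mm ahead of it (env.nose_length is the distance from the TCP to the fingertips, in m); z points along the fingers, y is the line along which they close (so a half turn about z gives the same grasp; the last joint's range is limited). The gripper opens to 88 mm and grips with 3 to 60 N. Pads are 18 mm wide; open, the fingers measure 123 mm over their backs; the gripper's body (75 mm by 187 mm) begins 45 mm behind the grasp point.
Start: joints at [0.958, 0.381, 1.297, -0, 1.464, -0.215], TCP at [0.213, 0.507, 0.264] pointing down, gripper open.
Joint ranges: [-3.11, 3.11], [-0.89, 2.33], [0.22, 2.48], [-1.42, 4.56], [0.17, 2.85], [-2.88, 2.88]. Speed limits (rad/s): [2.39, 2.39, 3.14, 3.14, 3.14, 3.14].

## Interface

Orientations are given as a unit quaternion [w, x, y, z].
In Python, from workcell import env, read_camera gives the robot as it stands.
- The arm moves only by the tool play_rows, never from a script. Its argument "moves" is text: rows parted by semicolons, each of 7 numbers parted by spaces: the opening, from -1 (shut) to 1 (fully open), then the shift along the tool's x, y, z in cm, then the turn, a rotation vector about the tool's x, y, z in rad. In form: gripper tx ty tz rx ry rz; .... A call has 1 to 12 rows; each row is the pose to reach, as a shift and turn from the pose commanded when the call began, along the tool's axes at that moment; what a row does not reach only later rows make up. A row lasts 1/8 s, in which the tool goes at most 62.5 mm and 10.7 degrees, less where a joint would pass 70% of its speed; a pose out of reach is approached as far as the arm can. A call with a gripper value outside its range is refused whole. The fingers move at their own pace and stop on an object; the grip force is fixed at half the most. Time passes only in rows, so rows that repeat a pose let the fingers close. It gives the time, the measured TCP pose, the force, the opening and the grip force at its end, in the units of the state.
- env.sense(): the state, without advancing time (a new reading comes with each control period).
- read_camera(name): name is "scene" or "top"; returns a dict with "image" (400x640x3 uint8, red, green, blue), "fx", "fy", "cx", "cy" (pixels), "k1" (the pictures are not rectified: a ray, as slopes to the right and down, at radius r is drawn at 1 + k1 r^2 times it, then the intrinsics apply), "T" (4x4, takes a point from camera to world coordinates). Camera axes: x right, y up, looking along -z (the intrinsics and any distortion apply to the point x, -y, -z); pixel columns grow to the right and rows downward; lengths in m; the calibration is good to about 2 mm. A picture is of the moment at which its call begins. There is no depth.
- env.sign_off(): hands the job in; it is judged then, once.
The state is a dict: "time_s": time; "qpos": joint angles; "qvel": joint speeds; "tau": joint torques, N m; "tool_pos": TCP position; "tool_rot": TCP orientation; "ft_force": force on the tool from outside, world axes, zero at the start; "wrist_torque": the same for the moment, N m; "grip_width": finger opening in m; "grip_force": force on a finger pad.
Only numpy, scipy, OpenCV 4.12 (cv2) and the standard library are available. Lean on these libraries where they do the work, as an engineer would, in place of code of your own. Each camera call takes 0.05 s, during which the arm holds its last target. There are 200 camera calls.

## Task

Get the unplugged kitchen machine ready to juice the lemon: first press the hinged cover of its unused drive down until the catch clicks and holds it shut by itself, because the machine will not run with that drive open. Then take the smaller of the two juicing cones, put it upright on the splined spindle in the juice bowl, turn it until the splines mesh and it drops fully home, and push it down on the spindle's press-to-run spring as far as it goes. Finish while still holding it pressed down, so that the switch can be checked; leave the other things where they stand.

Things in the scene. Friction and masses are not known exactly. Their poses are not given: they have to be found in the camera images.
- machine: White motor base, 150 (x) x 250 (y) x 78 mm high, fixed, may stand turned. Origin: centre of its underside; own x points to its back (away from the selector knob), y to its left, z up. On top, 62 mm to its right, a juice bowl (118 mm across, rim 111 mm and floor 84 mm above the worktop) with the drive spindle in its centre; 64 mm to its left the hinged cover of the unused drive.
- cover (a joint): Angle of the cover in rad: 0 = shut and flat, grows as it opens; 0.6 to 0.9 at first, at most 1.2. A light spring lifts it, so it rises again if let go before the catch snaps. The catch is passed at about 0.07 and then holds it within 0.02. Snapping it in takes about 3 to 6 N straight down at the lip, 5 to 12 N half way to the hinge; press anywhere along the middle line of its upper face.
- cover_hinge (a point): Point on the hinge axis at the cover's back edge, in the middle of its width, 96 mm above the worktop. The axis is parallel to the machine's y. The frame turns with the cover; own -x runs along the cover to its lip. The cover is an 86 mm wide plate reaching 96 mm forward from here (108 mm with the lip); shut, its upper face is 6 mm (9 mm in the slightly domed middle) above the axis.
- cover_lip (a point): Top of the small ridged lip, 34 mm wide, in the middle of the cover's free front edge, 104 mm from the hinge axis: a place to press. 100 mm above the worktop when the cover is shut.
- drive_seat (a point): Centre of the spindle's shoulder (29 mm across) on which a cone rests when home: 102 mm above the worktop, 97 mm with the spring pressed. Above it rise four splines (a cross 21 mm across, each 5 mm thick, 14 mm high) and in the middle a tapered pilot pin, 8 mm thick, to 23 mm. Own x and y run along the splines, z is up. The spindle stands at any angle and is stiff to turn (0.12 N m).
- press_switch (a joint): How far the spindle is pressed down on the press-to-run spring, in m: 0 = up, 0.005 = fully down, at a stop. It takes about 2.5 N to begin and about 8.5 N at the stop. A cone's own weight does not move it.
- cone_small: Smaller cone, white, 50 g, 62 mm high, upright on its 51 mm foot flange. Origin: centre of its underside, z up. Grip its eight ribs, 39 mm across from 10 to 35 mm up. A cross socket below, 26 mm deep, slots 7.4 mm wide along own x and y, fits the splines in four positions 90 degrees apart with 0.1 rad of play. Not meshed it rests 14 mm above drive_seat; home, level with it.
- cone_large: Larger juicing cone, same shape, 80 mm high, 68 mm across the foot, 56 mm across the ribs, loose, not needed. The two cones may change places. Origin at the centre of its underside.
- lemon: Lemon, 74x53x52 mm, loose, lying between the cones; origin under its centre.
- tumbler: Clear drinking glass, 81 mm wide, 88 mm high, loose, behind the cones; origin under its centre.
- egg_timer: Cream egg timer with a knob on top, 62 mm wide, 60 mm high, loose, behind the cones; origin under its centre.
- spice1: Spice jar with a green cap, 46 mm wide, 106 mm high, loose, behind the cones; origin under its centre.
- pepper: Glass shaker with a grey cap, 44 mm wide, 90 mm high, loose, to the right of the cones; origin under its centre.

How it is judged:
By the outcome, as a careful person would: the job done as asked, in the order asked, and still so for the second after the job is handed in, while the arm keeps its last pose, push and grip.
It also fails if it takes over 58 s, if anything falls off the work surface, if the arm or the gripper's body presses on something with over 40 N, if the wrist force passes 120 N, or if a joint passes its speed limit or range.

## Working session

There is one attempt and no reset: what is moved stays moved. The work goes in short steps, Python scripts to look and compute and a tool call to move; the robot and the scene stay as the last step left them, time stands still between calls to the robot, and variables do not carry over. Pictures are saved under pics/ and viewed, at most 10 in all, crops included, and the job is handed in when it is done.

Besides the shell and the picture viewer there is one more tool, called after "Request:" in YAML: its name, and indented under it one key for each argument. play_rows: Moves the arm, as the interface text tells. Its arguments: {"type":"object","properties":{"moves":{"type":"string"}},"required":["moves"]}

```bash
mkdir -p pics
cat > h.py <<'E'
import numpy as np, cv2
from workcell import env, read_camera
from scipy.spatial.transform import Rotation as R
def snap(n,f,crop=None,s=1):
    c=read_camera(n); im=c["image"][:,:,::-1]
    if crop: im=im[crop[1]:crop[3],crop[0]:crop[2]]
    cv2.imwrite("pics/"+f,cv2.resize(im,None,fx=s,fy=s,interpolation=cv2.INTER_CUBIC)); return c
def K(c): return np.array([[c["fx"],0,c["cx"]],[0,c["fy"],c["cy"]],[0,0,1.]]),np.array([c["k1"],0,0,0,0.])
def px2w(c,u,v,z):
    k,d=K(c); p=cv2.undistortPoints(np.array([[[u,v]]],float),k,d)[0,0]
    T=c["T"]; r=T[:3,:3]@np.array([p[0],-p[1],-1]); o=T[:3,3]
    return o+r*(z-o[2])/r[2]
def w2px(c,P):
    T=c["T"]; q=(np.atleast_2d(P)-T[:3,3])@T[:3,:3]; q=q*[1,-1,-1]
    k,d=K(c); return cv2.projectPoints(q,np.zeros(3),np.zeros(3),k,d)[0][:,0]
def tool():
    s=env.sense(); w=s["tool_rot"]; return np.array(s["tool_pos"]),R.from_quat([w[1],w[2],w[3],w[0]])
def to(P):
    p,r=tool(); return np.round(r.inv().apply(np.array(P)-p)*100,2)
E
python3 - <<'E'
from h import *
a=snap("scene","s1.png",s=1.25);b=snap("top","t1.png",s=1.25)
print(a["T"],b["T"],a["fx"],b["fx"]);p,r=tool();print(p,r.as_matrix(),env.sense()["ft_force"],env.sense()["time_s"],env.nose_length)
E
```

```text
[[ 0.67445504  0.52952412 -0.51450423 -0.21873325]
 [-0.73812687  0.46783017 -0.48611074 -0.81675271]
 [-0.01670676  0.70762924  0.7063864   1.09423704]
 [ 0.          0.          0.          1.        ]] [[-0.38991485  0.85044311 -0.35314719 -0.04576672]
 [-0.92084916 -0.35935306  0.15133471  0.09545141]
 [ 0.00179703  0.38420294  0.92324692  1.48192742]
 [ 0.          0.          0.          1.        ]] 451.9173064610139 436.7814562733976
[0.21293511 0.50686342 0.26321163] [[-9.21916940e-01  3.87386893e-01 -7.41640858e-04]
 [ 3.87387517e-01  9.21916321e-01 -1.09904658e-03]
 [ 2.57974570e-04 -1.30053207e-03 -9.99999121e-01]] [ 0.72172049 -0.81294322 -0.74751543] 0.1 0.025
```

View pics/s1.png

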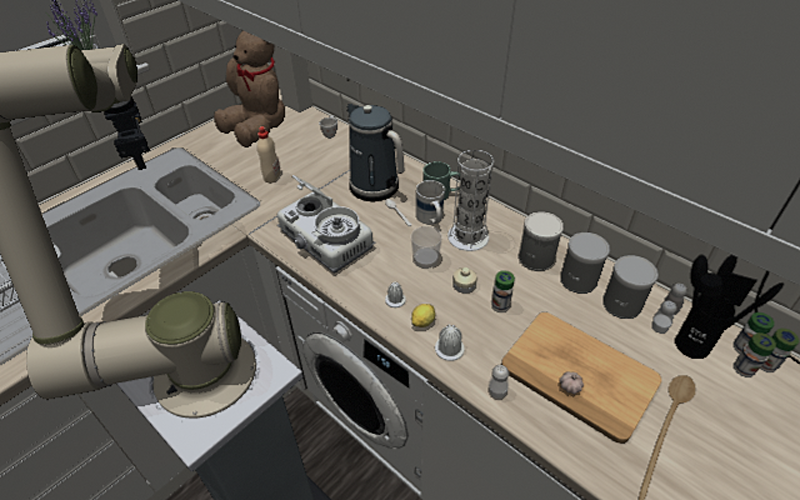

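View pics/t1.png

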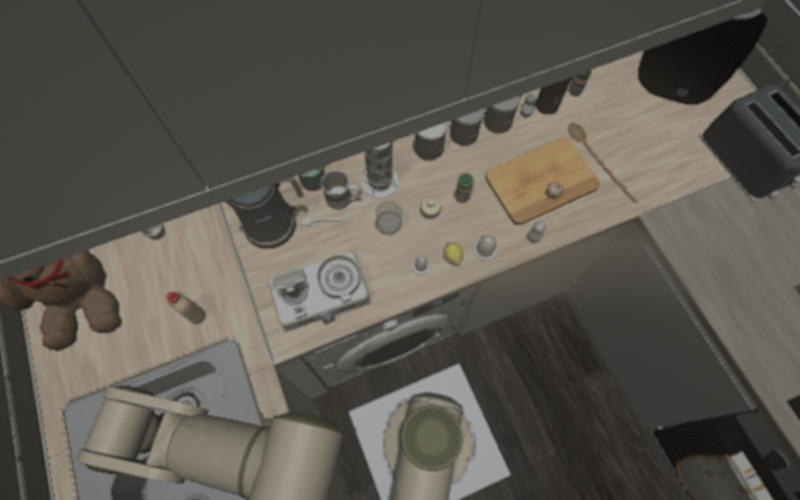

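The scene view shows the machine at about (325,230), the small cone at (395,293), the lemon at (424,316) and the large cone at (450,342), in 1.25x pixels. The top view shows the machine at (320,288) and the small cone at (420,264). I'll enlarge both.

Run:
```python
from h import *
a=snap("scene","s2.png",(215,145,375,265),5);b=snap("top","t2.png",(205,185,365,285),5)
```

```text
(no output)
```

View pics/s2.png

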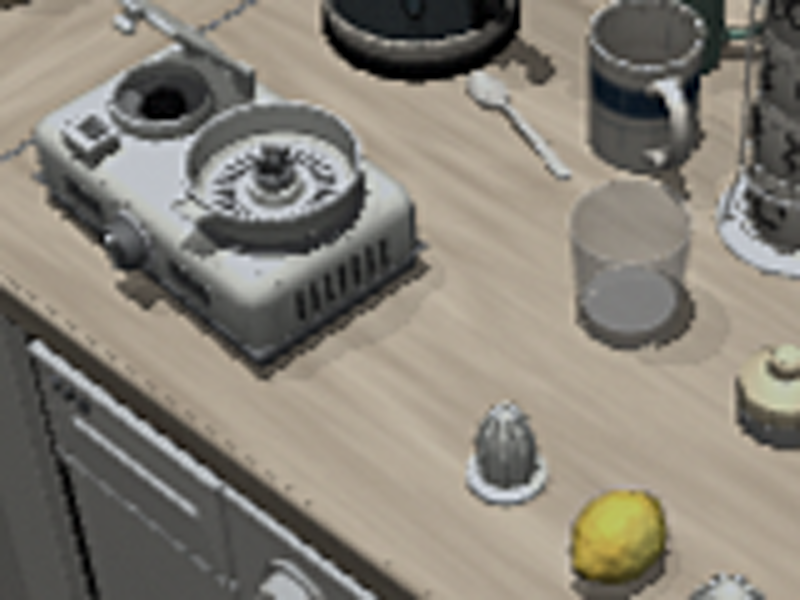

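View pics/t2.png

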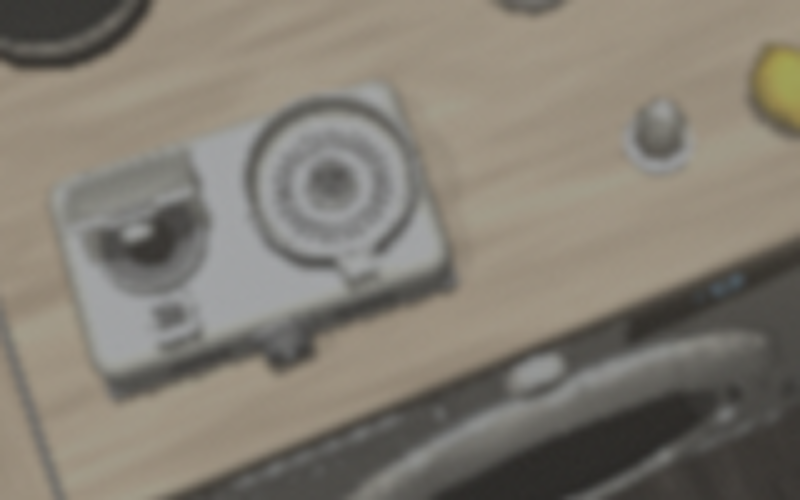

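The scene crop shows the bowl rim centred near (275,168) and the spindle pin top near (277,150). The small cone's flange is centred near (507,474). In the top crop the bowl rim centre is (332,183), the cone flange is (658,137), and the machine's top corners are (52,187), (388,82), (452,258) and (110,375).

Run:
```python
from h import *
a=read_camera("scene");b=read_camera("top")
A=lambda u,v,z:px2w(a,215+u/5-.4,145+v/5-.4,z).round(4)
B=lambda u,v,z:px2w(b,205+u/5-.4,185+v/5-.4,z).round(4)
print("rim",A(275,168,.111),B(332,183,.111)); print("pin",A(277,150,.122),B(332,182,.122))
print("cone",A(507,474,.004),B(658,137,.004)); print("conetip",A(508,408,.062),B(664,108,.06))
for q in [(52,187),(388,82),(452,258),(110,375)]: print("corner",B(*q,.078))
for q in [(36,130,.07),(255,305,.07),(415,200,.07),(262,372,.0)]: print("sc",A(*q))
print("lip S",[A(122,12,z) for z in(.15,.16,.17,.18)])
```

```text
rim [0.4701 0.0472 0.111 ] [0.4643 0.0538 0.111 ]
pin [0.4752 0.0492 0.122 ] [0.4608 0.0539 0.122 ]
cone [ 0.4444 -0.1785  0.004 ] [ 0.4454 -0.1788  0.004 ]
conetip [ 0.4483 -0.1772  0.062 ] [ 0.445 -0.181  0.06 ]
corner [0.5479 0.2287 0.078 ]
corner [ 0.531  -0.0089  0.078 ]
corner [ 0.3952 -0.0027  0.078 ]
corner [0.4081 0.2334 0.078 ]
sc [0.4163 0.2362 0.07  ]
sc [ 0.401  -0.0023  0.07  ]
sc [ 0.5388 -0.0103  0.07  ]
sc [0.404  0.0043 0.    ]
lip S [array([0.4823, 0.2052, 0.15  ]), array([0.4748, 0.1944, 0.16  ]), array([0.4674, 0.1836, 0.17  ]), array([0.46  , 0.1728, 0.18  ])]
```

Run:
```python
from h import *
snap("scene","s3.png",(225,136,305,196),10)
```

```text
(no output)
```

View pics/s3.png

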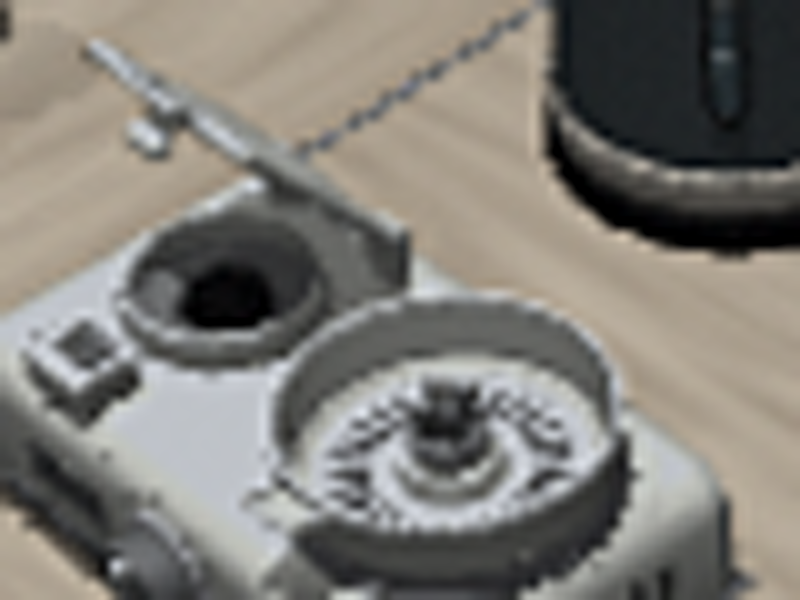

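The crop shows the cover almost edge-on, from its front-left corner at (92,45) to its right hinge end near (402,240). The lip is near (152,128) and the spindle pin is near (448,385). Next I fit the hinge position and cover angle.

Run:
```python
from h import *
from scipy.optimize import least_squares
a=read_camera("scene");b=read_camera("top")
C=np.array([.4705,.113]);yaw=-.055
ex=np.array([np.cos(yaw),np.sin(yaw),0]);ey=np.array([-ex[1],ex[0],0]);ez=np.array([0,0,1.])
def pts(d,th,C=C):
    h=np.array([*C,.096])+ex*d+ey*.064; u=-ex*np.cos(th)+ez*np.sin(th); n=ex*np.sin(th)+ez*np.cos(th)
    return np.array([h+.096*u+.043*ey+.003*n, h+.104*u+.004*n, h-.043*ey+.006*n, h])
obs=np.array([[92,45],[152,128],[402,240]])/10-.45+[225,136]
f=lambda x:(w2px(a,pts(*x)[:3])-obs).ravel()
r=least_squares(f,[.05,.75],bounds=([.02,.4],[.08,1.1]));print(r.x,f(r.x).round(1));print(pts(*r.x).round(4)); print(pts(r.x[0],0).round(4))
print("top lip px",(w2px(b,pts(*r.x))-[205,185])*5)
for d in(.045,.055,.065):
  for th in(.6,.75,.9): print(d,th,f([d,th]).round(1),((w2px(b,pts(d,th))-[205,185])*5)[[0,1,3]].round().tolist())
```

```text
[0.05597477 0.86152674] [-0.8  1.6 -0.3 -2.1  1.6  1.1]
[[0.4721 0.2201 0.1708]
 [0.4653 0.1774 0.1775]
 [0.5321 0.1306 0.0999]
 [0.5299 0.1738 0.096 ]]
[[0.4364 0.222  0.099 ]
 [0.4261 0.1795 0.1   ]
 [0.5275 0.1309 0.102 ]
 [0.5299 0.1738 0.096 ]]
top lip px [[ 67.46577397 235.69686082]
 [133.77941407 216.55847839]
 [189.57079233 141.0097425 ]
 [130.60907143 169.29093253]]
0.045 0.6 [-6.8  9.7 -6.8  6.7 -1.1  2.5] [[85.0, 285.0], [152.0, 269.0], [135.0, 184.0]]
0.045 0.75 [-5.1  5.8 -4.8  2.4 -1.   2.6] [[78.0, 266.0], [144.0, 248.0], [135.0, 184.0]]
0.045 0.9 [-2.9  2.1 -2.3 -1.6 -0.8  2.6] [[70.0, 246.0], [136.0, 226.0], [135.0, 184.0]]
0.055 0.6 [-4.4  8.3 -4.3  5.3  1.1  1.2] [[81.0, 271.0], [148.0, 254.0], [131.0, 171.0]]
0.055 0.75 [-2.7  4.5 -2.3  1.1  1.3  1.2] [[73.0, 252.0], [140.0, 234.0], [131.0, 171.0]]
0.055 0.9 [-0.5  0.8  0.1 -3.   1.4  1.3] [[66.0, 232.0], [132.0, 212.0], [131.0, 171.0]]
0.065 0.6 [-2.   7.  -1.9  3.9  3.4 -0.2] [[77.0, 256.0], [144.0, 240.0], [127.0, 157.0]]
0.065 0.75 [-0.3  3.2  0.1 -0.3  3.5 -0.1] [[69.0, 238.0], [136.0, 220.0], [127.0, 157.0]]
0.065 0.9 [ 1.9 -0.5  2.5 -4.3  3.7 -0.1] [[62.0, 218.0], [128.0, 198.0], [127.0, 157.0]]
```

Run:
```python
from h import *
print(to([.35,.34,.29]),to([.487,.177,.235]))
a=read_camera("top");print("kettle",px2w(a,205+65/5,185+65/5,0))
```

```text
[-19.1  -10.09  -2.63] [-38.04 -19.81   2.87]
kettle [0.66573183 0.19762812 0.        ]
```

Request:
play_rows:
  moves: "-1 -5 -2.6 -2.6 0 0 -0.1; -1 -10 -5.2 -2.6 0 0 -0.2; -1 -15 -7.8 -2.6 0 0 -0.3; -1 -20 -10.4 -2.6 0 0 -0.343; -1 -25.5 -13.2 -1 0 0 -0.343; -1 -31 -16.1 1 0 0 -0.343; -1 -36 -18.8 2.5 0 0 -0.343; -1 -38 -19.8 2.9 0 0 -0.343; -1 -38 -19.8 2.9 0 0 -0.343; -1 -38 -19.8 2.9 0 0 -0.343"

```text
time_s: 1.75
tool_pos: [0.4862, 0.178, 0.235]
tool_rot: [0.0, 0.027, 1.0, 0.0]
ft_force: [-0.0, 0.5, -0.4]
grip_width: 0.0002
grip_force: 0.0
```

Run:
```python
from h import *
snap("scene","s4.png",(215,70,375,190),5)
p,r=tool();print(p,r.as_matrix().round(3),env.sense()["ft_force"])
for x,z in[(.487,.195),(.475,.18),(.46,.165),(.453,.148),(.449,.132),(.449,.126)]: print(to([x,.174+.055*(.53-x),z]))
```

```text
[0.48604598 0.17821263 0.23513329] [[-0.999  0.054  0.   ]
 [ 0.054  0.999  0.   ]
 [-0.     0.    -1.   ]] [-0.62780051  0.56868571 -0.34922459]
[-0.1  -0.18  4.01]
[ 1.1  -0.18  5.51]
[ 2.6  -0.18  7.01]
[ 3.3  -0.18  8.71]
[ 3.7  -0.18 10.31]
[ 3.7  -0.18 10.91]
```

View pics/s4.png

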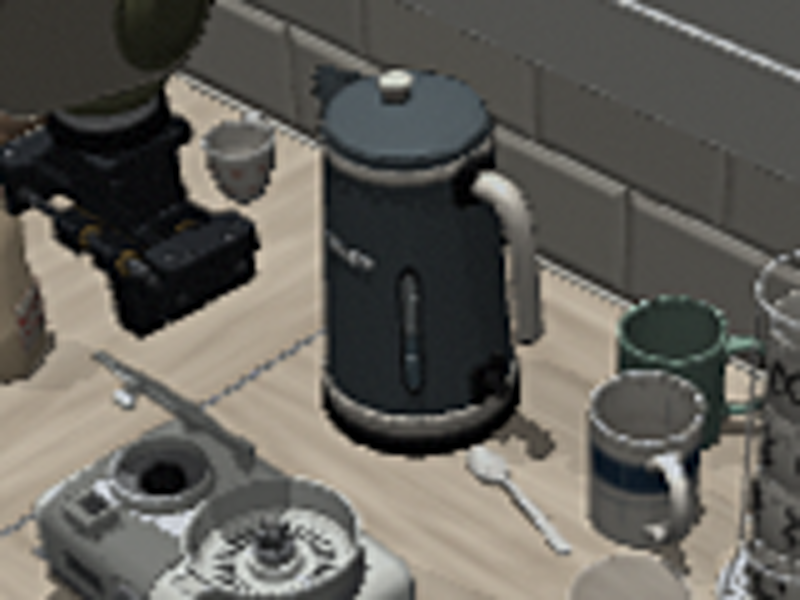

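The closed fingertips, lowest at (140,330), hang just above the cover's middle line. The way down is clear, so I press along the arc.

Request:
play_rows:
  moves: "-1 0 -0.2 2 0 0 0; -1 0 -0.2 4 0 0 0; -1 1.1 -0.2 5.5 0 0 0; -1 2.6 -0.2 7 0 0 0; -1 3.3 -0.2 8.7 0 0 0; -1 3.7 -0.2 9.8 0 0 0; -1 3.7 -0.2 10.3 0 0 0; -1 3.7 -0.2 10.5 0 0 0"

```text
time_s: 2.8
tool_pos: [0.4498, 0.1775, 0.1298]
tool_rot: [0.0, 0.027, 1.0, -0.0]
ft_force: [0.1, -0.1, 0.2]
grip_width: 0.0005
grip_force: 0.1
```

Request:
play_rows:
  moves: "-1 0 0 0.3 0 0 0; -1 0 0 0.5 0 0 0; -1 0 0 0.5 0 0 0"

```text
time_s: 3.18
tool_pos: [0.4499, 0.1775, 0.1277]
tool_rot: [0.001, 0.027, 1.0, 0.0]
ft_force: [-12.3, -0.8, 33.1]
grip_width: 0.0005
grip_force: 16.9
```

Run:
```python
from h import *
b=read_camera("top")
for n,u,v,z in[("lemon",454,253,.026),("large",486,246,.04),("tumbler",388,218,.044),("timer",430,208,.03),("machR",450,300,.0)]: print(n,px2w(b,u/1.25,v/1.25,z).round(3))
p,r=tool();print(env.sense()["qpos"])
print(to([.445,.17,.27]),to([.445,-.179,.27]))
```

```text
lemon [ 0.434 -0.279  0.026]
large [ 0.413 -0.369  0.04 ]
tumbler [ 0.603 -0.144  0.044]
timer [ 0.591 -0.273  0.03 ]
machR [ 0.317 -0.214  0.   ]
[ 1.30442500e-01  4.20589352e-01  1.68572001e+00  3.48888694e-05
  1.03224346e+00 -1.38587693e+00]
[  0.4   -0.77 -14.23] [ -1.5  -35.62 -14.24]
```

Request:
play_rows:
  moves: "-1 0.4 -0.4 -4 0 0 0; -1 0.4 -0.8 -10 0 0 0; 0.5 0 -4 -13.5 0 0 0; 0.5 -0.2 -10.2 -14 0 0 0; 0.5 -0.5 -16.4 -14 0 0 0; 0.5 -0.8 -22.6 -14 0 0 0; 0.5 -1.1 -28.8 -14 0 0 0; 0.5 -1.4 -34.5 -9.5 0 0 0; 0.5 -1.5 -35.6 -4 0 0 0; 0.5 -1.5 -35.6 2.5 0 0 0; 0.5 -1.5 -35.6 2.5 0 0 0"

```text
time_s: 4.6
tool_pos: [0.4438, -0.1784, 0.0973]
tool_rot: [-0.003, 0.028, 1.0, 0.002]
ft_force: [0.3, 1.1, 0.9]
grip_width: 0.0658
grip_force: 0.0
```

Run:
```python
from h import *
snap("scene","s5.png",(225,130,385,250),5)
p,r=tool();print(p,env.sense()["grip_width"],to([.445,-.179,.038]))
```

```text
[ 0.44490306 -0.17890571  0.09923764] 0.06627517543115931 [-0.03 -0.02  6.12]
```

View pics/s5.png

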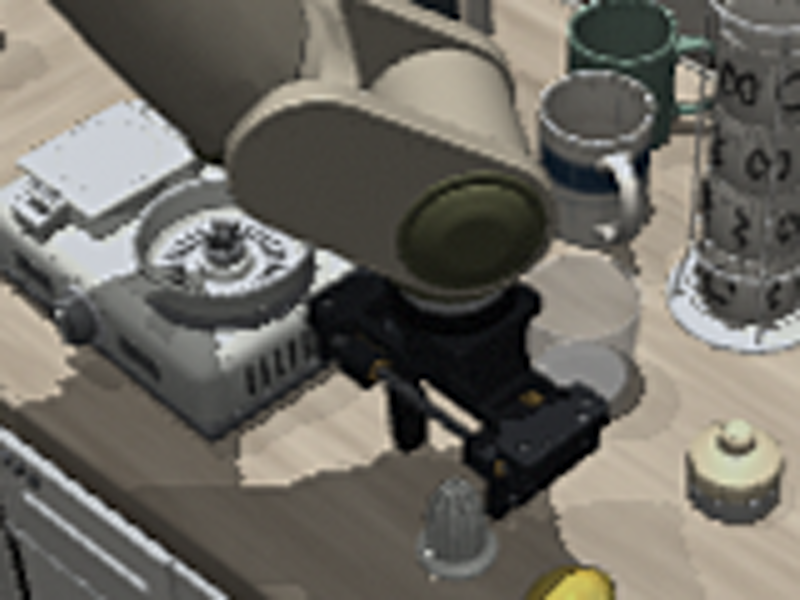

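The cover lies flat and shut by itself at (105,160). The jaws straddle the cone, whose tip is at (458,485), so I go down and grip.

Request:
play_rows:
  moves: "0.5 0 0 3 0 0 0; 0.5 0 0 5.2 0 0 0; 0.5 0 0 6.1 0 0 0; 0.5 0 0 6.1 0 0 0; -1 0 0 6.1 0 0 0; -1 0 0 6.1 0 0 0; -1 0 0 6.1 0 0 0; -1 0 0 6.1 0 0 0; -1 0 0 6.1 0 0 0"

```text
time_s: 5.78
tool_pos: [0.4452, -0.179, 0.0391]
tool_rot: [0.0, 0.027, 1.0, -0.0]
ft_force: [-0.9, 1.1, 5.2]
grip_width: 0.037
grip_force: 30.0
```

Request:
play_rows:
  moves: "-1 0 0 -4 0 0 0; -1 0 0 -10 0 0 0; -1 -0.5 4 -15 0 0 0; -1 -1 10 -16 0 0 0; -1 -1.4 16.2 -16 0 0 0; -1 -1.2 22.3 -16 0 0 0; -1 -1.1 22.8 -16 0 0 0; -1 -1.1 22.8 -16 0 0 0"

```text
time_s: 6.78
tool_pos: [0.4685, 0.0479, 0.1986]
tool_rot: [-0.0, 0.027, 1.0, -0.0]
ft_force: [-0.8, -0.1, -0.7]
grip_width: 0.0373
grip_force: 30.0
```

Run:
```python
from h import *
a=snap("scene","s6.png",(240,130,320,190),10)
p,r=tool();print(p,r.as_euler('xyz'),env.sense()["qpos"][5],env.sense()["ft_force"],to([.468,.0505,.195]))
A=lambda u,v,z:px2w(a,225+u/10-.45,136+v/10-.45,z).round(4)
print(A(446,416,.111),A(450,426,.111),A(448,378,.125),A(450,440,.102))
for z in(.102,.116,.125): print(z,w2px(a,[.468,.0505,z])-[240,130])
# where grasp geometry puts the cone underside
g=p-[0,0,.0385];print("cone bottom px",(w2px(a,[g,g+[0,0,.062]])-[240,130])*10+4.5)
```

```text
[0.46863737 0.04725376 0.19860538] [-3.14129051e+00 -2.93942528e-04  3.08618610e+00] -1.6667379956051929 [ 0.97064892  0.37515697 -0.25594051] [0.08 0.32 0.36]
[0.4726 0.052  0.111 ] [0.4702 0.0475 0.111 ] [0.4759 0.0526 0.125 ] [0.4718 0.0504 0.102 ]
0.102 [[28.68185677 50.11561832]]
0.116 [[28.27833435 46.9225397 ]]
0.125 [[28.01603495 44.84699049]]
cone bottom px [[282.6730046  373.67891871]
 [263.54790403 220.35368083]]
```

View pics/s6.png

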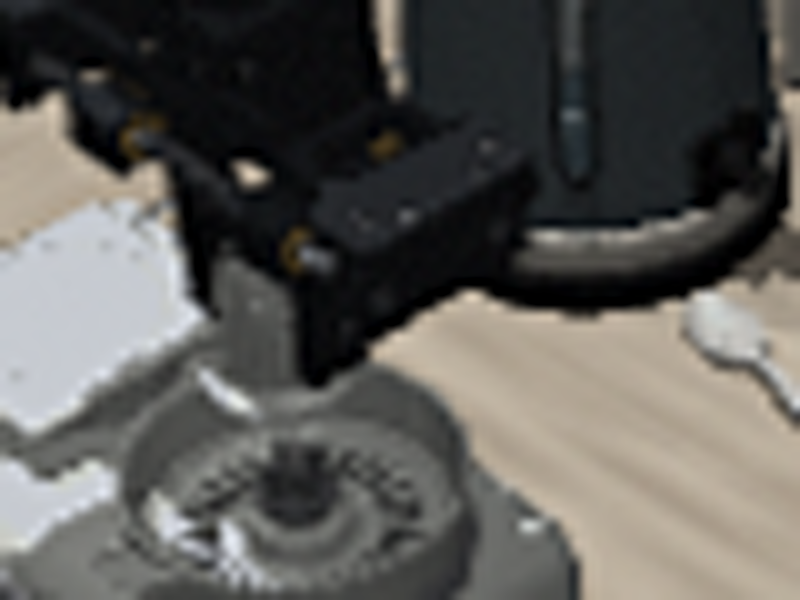

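The cone hangs upright over the bowl, with its flange edge at about (283,413). The spindle pin is at (297,440), a few mm toward +x and -y of my first estimate. I go down onto the pin gently.

Request:
play_rows:
  moves: "-1 -0.2 0.2 1.5 0 0 0; -1 -0.2 0.2 2.8 0 0 0; -1 -0.2 0.2 3.3 0 0 0; -1 -0.2 0.2 3.7 0 0 0; -1 -0.2 0.2 3.9 0 0 0; -1 -0.2 0.2 3.9 0 0 0"

```text
time_s: 7.58
tool_pos: [0.4707, 0.0501, 0.16]
tool_rot: [0.0, 0.027, 1.0, 0.0]
ft_force: [-1.7, 1.5, 4.8]
grip_width: 0.0374
grip_force: 30.0
```

Request:
play_rows:
  moves: "-1 0 0 0.2 0 0 0; -1 0 0 0.4 0 0 0; -1 0 0 0.4 0 0 0"

```text
time_s: 7.95
tool_pos: [0.4706, 0.0504, 0.156]
tool_rot: [0.0, 0.027, 1.0, 0.0]
ft_force: [-2.5, 3.8, 6.4]
grip_width: 0.0372
grip_force: 30.1
```

Request:
play_rows:
  moves: "-1 0.05 0.1 0 0 0 0; -1 0.1 0.15 0.1 0 0 0; -1 0.1 0.15 0.2 0 0 0; -1 0.1 0.15 0.2 0 0 0"

```text
time_s: 8.45
tool_pos: [0.4698, 0.0516, 0.1538]
tool_rot: [0.0, 0.027, 1.0, 0.0]
ft_force: [-2.6, 2.6, 3.8]
grip_width: 0.0373
grip_force: 30.0
```

Request:
play_rows:
  moves: "-1 0.1 0.1 0.1 0 0 0; -1 0.1 0.1 0.2 0 0 0; -1 0.1 0.1 0.2 0 0 0"

```text
time_s: 8.82
tool_pos: [0.4694, 0.052, 0.152]
tool_rot: [0.001, 0.027, 1.0, -0.001]
ft_force: [0.1, -3.4, 5.4]
grip_width: 0.0375
grip_force: 30.0
```

Request:
play_rows:
  moves: "-1 0 -0.05 0 0 0 0.12; -1 0 -0.05 0 0 0 0.24; -1 0 -0.05 0 0 0 0.36; -1 0 -0.05 0 0 0 0.48; -1 0 -0.05 0 0 0 0.48"

```text
time_s: 9.45
tool_pos: [0.4678, 0.0531, 0.1516]
tool_rot: [-0.001, 0.265, 0.964, 0.001]
ft_force: [-4.1, 6.9, 6.6]
grip_width: 0.0369
grip_force: 30.1
```

Run:
```python
from h import *
s=env.sense();print(s["ft_force"],s["wrist_torque"],s["tool_pos"]);p,r=tool();print(to(p+[-.002,.002,0]), r.as_euler('xyz'))
```

```text
[-4.06191182  6.9311852   6.55795657] [1.09619589 0.67393992 0.06330563] [0.46784301 0.05305225 0.15158092]
[0.27 0.07 0.  ] [ 3.14089284e+00 -3.05847432e-03  2.60549049e+00]
```

Request:
play_rows:
  moves: "-1 0.15 0.05 0 0 0 0; -1 0.3 0.1 0 0 0 0; -1 0.3 0.1 0 0 0 0.12; -1 0.3 0.1 0 0 0 0.24; -1 0.3 0.1 0 0 0 0.24"

```text
time_s: 10.07
tool_pos: [0.467, 0.0549, 0.152]
tool_rot: [0.0, 0.378, 0.926, 0.001]
ft_force: [-0.3, 3.6, 6.1]
grip_width: 0.0373
grip_force: 30.0
```

Run:
```python
from h import *
s=env.sense();print(s["ft_force"],s["wrist_torque"],s["tool_pos"])
```

```text
[-0.27467899  3.60613044  6.1182877 ] [0.65396155 0.02513715 0.01642555] [0.46695432 0.05492624 0.1519802 ]
```

Request:
play_rows:
  moves: "-1 0.07 0.07 0 0 0 0.1; -1 0.07 0.07 0 0 0 0.2; -1 0.07 0.07 0 0 0 0.3; -1 0.07 0.07 0 0 0 0.4; -1 0.07 0.07 0 0 0 0.4"

```text
time_s: 10.7
tool_pos: [0.4673, 0.0566, 0.1521]
tool_rot: [0.0, 0.555, 0.832, 0.002]
ft_force: [1.7, 10.0, 5.2]
grip_width: 0.0373
grip_force: 30.1
```

Run:
```python
from h import *
s=env.sense();print(s["ft_force"],s["wrist_torque"],s["tool_pos"],s["qpos"][5])
```

```text
[ 1.66483602 10.01478197  5.23202144] [ 1.56812816 -0.25291382  0.05519213] [0.4673222  0.05663386 0.15213419] -0.52938617326905
```

Run:
```python
from h import *
snap("scene","s7.png",(240,130,320,190),10)
```

```text
(no output)
```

View pics/s7.png

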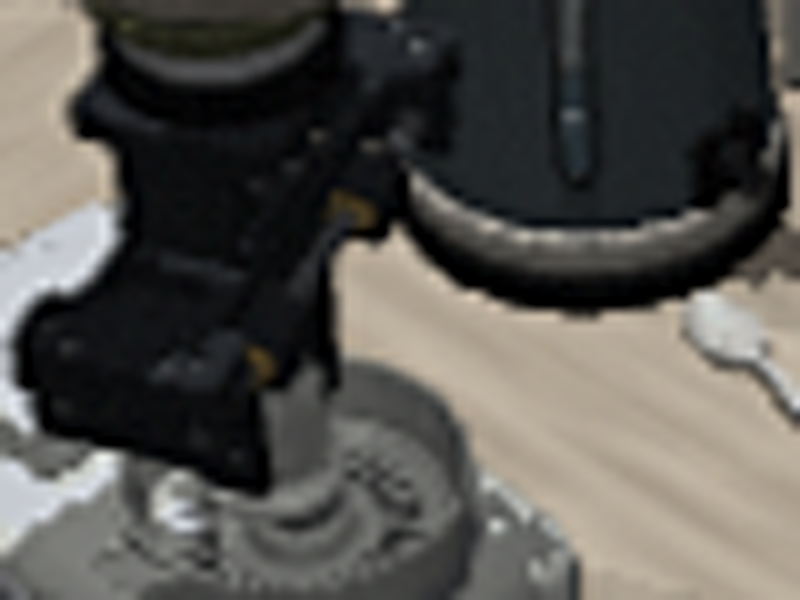

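The flange centre is now near (270,480), while the bowl axis is at about x=296. The cone has slid roughly 8 mm off toward -x,+y and isn't on the pin, so I lift, re-centre and turn it for a clear view.

Request:
play_rows:
  moves: "-1 0 0 -2 0 0 0; -1 -0.5 0.1 -4 0 0 0.1; -1 -0.85 0.15 -4 0 0 0.28; -1 -0.85 0.15 -4 0 0 0.46; -1 -0.85 0.15 -4 0 0 0.64; -1 -0.85 0.15 -4 0 0 0.82; -1 -0.85 0.15 -4 0 0 1; -1 -0.85 0.15 -4 0 0 1.18; -1 -0.85 0.15 -4 0 0 1.23; -1 -0.85 0.15 -4 0 0 1.23; -1 -0.85 0.15 -4 0 0 1.23"

```text
time_s: 12.12
tool_pos: [0.4713, 0.0482, 0.1915]
tool_rot: [-0.0, 0.933, 0.361, -0.0]
ft_force: [1.0, 0.1, -1.0]
grip_width: 0.0371
grip_force: 30.0
```

Run:
```python
from h import *
a=snap("scene","s8.png",(240,140,320,200),10)
p,r=tool();print(p,r.as_euler('xyz'),env.sense()["qpos"][5],env.sense()["ft_force"])
g=p-[0,0,.0385]
t=np.linspace(0,2*np.pi,9)[:8]
f=lambda P:((w2px(a,P)-[240,140])*10+4.5).round(0).tolist()
print("flange bottom c",f(g),"tip",f(g+[0,0,.062]),f([g+[.0255*np.cos(k),.0255*np.sin(k),0] for k in t]))
print("spindle if under:",f([[p[0],p[1],z] for z in(.084,.102,.116,.125)]))
print("px per mm x,y,z",[((w2px(a,g+d)-w2px(a,g))*10).round(1).tolist() for d in np.eye(3)*.001])
```

```text
[0.47132883 0.04818785 0.1915708 ] [-3.14131179e+00  2.19398075e-04  7.37611296e-01] 0.6844449771812057 [-1.02403095 -0.54797819 -0.32824053]
flange bottom c [[289.0, 285.0]] tip [[270.0, 133.0]] [[347.0, 246.0], [291.0, 233.0], [235.0, 251.0], [209.0, 288.0], [230.0, 325.0], [286.0, 338.0], [344.0, 320.0], [369.0, 282.0]]
spindle if under: [[309.0, 444.0], [304.0, 404.0], [300.0, 372.0], [297.0, 351.0]]
px per mm x,y,z [[[2.3, -1.5]], [[-2.1, -1.4]], [[-0.3, -2.4]]]
```

View pics/s8.png

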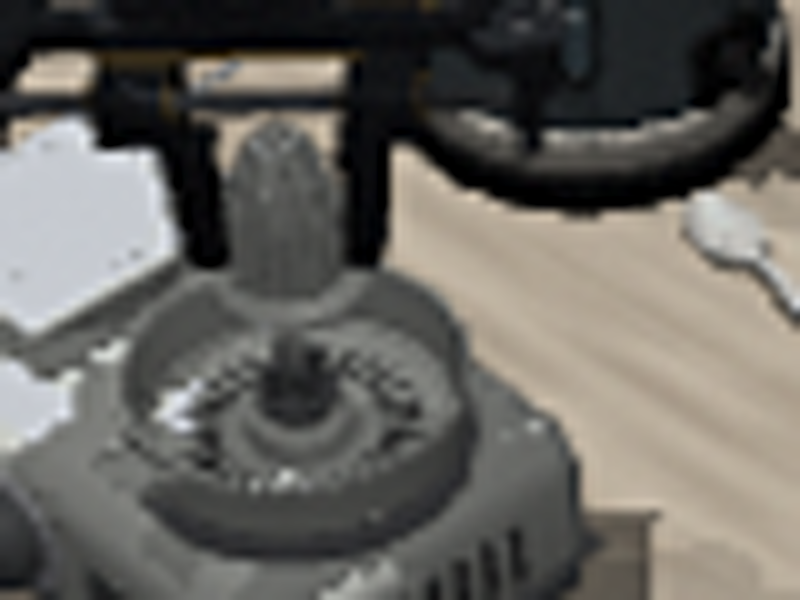

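The cone is upright, with its tip at (278,120) and flange bottom at (290,325). The spindle splines are centred at x≈298, about 2 mm left of the cone axis allowing for the camera bias. I shift -0.2 cm along tool y and try again.

Request:
play_rows:
  moves: "-1 0 -0.2 1.5 0 0 0; -1 0 -0.2 2.6 0 0 0; -1 0 -0.2 3 0 0 0; -1 0 -0.2 3.2 0 0 0; -1 0 -0.2 3.2 0 0 0"

```text
time_s: 12.8
tool_pos: [0.4706, 0.0495, 0.1602]
tool_rot: [0.0, 0.933, 0.36, 0.001]
ft_force: [1.4, -0.2, 2.9]
grip_width: 0.0373
grip_force: 30.0
```

```bash
cat > f.py <<'E'
from h import *
s=env.sense();p,r=tool();print("F tool",r.inv().apply(s["ft_force"]).round(1),"T",np.round(s["wrist_torque"],2),p.round(4),"yaw",r.as_euler('xyz')[2].round(3))
E
python3 f.py
```

```text
F tool [ 0.9  1.1 -2.9] T [-0.06 -0.28  0.03] [0.4706 0.0495 0.1602] yaw 0.737
```

Request:
play_rows:
  moves: "-1 0.05 -0.12 0 0 0 0; -1 0.05 -0.23 0 0 0 0; -1 0.05 -0.23 0.2 0 0 0; -1 0.05 -0.23 0.2 0 0 0"

```text
time_s: 13.3
tool_pos: [0.4699, 0.0514, 0.1584]
tool_rot: [0.001, 0.933, 0.36, 0.001]
ft_force: [4.5, -2.6, 4.3]
grip_width: 0.0371
grip_force: 30.0
```

```bash
python3 f.py
```

```text
F tool [ 1.6  5.  -4.3] T [-0.42 -0.74 -0.02] [0.4699 0.0514 0.1584] yaw 0.737
```

Request:
play_rows:
  moves: "-1 0 0.15 0 0 0 0; -1 0.05 0.32 0 0 0 0; -1 0.05 0.32 0 0 0 0"

```text
time_s: 13.68
tool_pos: [0.4715, 0.0495, 0.1576]
tool_rot: [0.0, 0.933, 0.36, -0.0]
ft_force: [3.9, -2.7, 0.2]
grip_width: 0.0372
grip_force: 30.0
```

```bash
python3 f.py
```

```text
F tool [ 1.1  4.6 -0.2] T [-0.38 -0.62 -0.02] [0.4715 0.0495 0.1576] yaw 0.737
```

Request:
play_rows:
  moves: "-1 0.05 0.15 0 0 0 0; -1 0.08 0.25 0 0 0 0; -1 0.08 0.25 0 0 0 0"

```text
time_s: 14.05
tool_pos: [0.4725, 0.0488, 0.1572]
tool_rot: [-0.001, 0.933, 0.36, -0.001]
ft_force: [-3.2, 3.0, 1.3]
grip_width: 0.0373
grip_force: 30.0
```

```bash
python3 f.py
```

```text
F tool [-0.3 -4.4 -1.3] T [0.55 0.81 0.02] [0.4725 0.0488 0.1572] yaw 0.737
```

Request:
play_rows:
  moves: "-1 0 -0.12 0 0 0 0; -1 0 -0.12 0.2 0 0 0; -1 0 -0.12 0.35 0 0 0; -1 0 -0.12 0.35 0 0 0"

```text
time_s: 14.55
tool_pos: [0.4726, 0.0492, 0.1542]
tool_rot: [-0.0, 0.933, 0.36, -0.0]
ft_force: [-4.0, 0.8, 3.4]
grip_width: 0.037
grip_force: 30.0
```

```bash
python3 f.py
```

```text
F tool [-2.4 -3.3 -3.4] T [0.09 0.97 0.01] [0.4726 0.0492 0.1542] yaw 0.737
```

Request:
play_rows:
  moves: "-1 -0.08 -0.1 0.05 0 0 0; -1 -0.08 -0.1 0.1 0 0 0; -1 -0.08 -0.1 0.1 0 0 0.1; -1 -0.08 -0.1 0.1 0 0 0.2; -1 -0.08 -0.1 0.1 0 0 0.2"

```text
time_s: 15.18
tool_pos: [0.4713, 0.0495, 0.1532]
tool_rot: [-0.0, 0.964, 0.266, -0.0]
ft_force: [-5.7, -0.7, 4.5]
grip_width: 0.0372
grip_force: 30.0
```

```bash
python3 f.py
```

```text
F tool [-5.3 -2.3 -4.5] T [-0.17  0.92 -0.03] [0.4713 0.0495 0.1532] yaw 0.538
```

Request:
play_rows:
  moves: "-1 -0.15 -0.07 0 0 0 0; -1 -0.15 -0.07 0 0 0 0.1; -1 -0.15 -0.07 0 0 0 0.2; -1 -0.15 -0.07 0 0 0 0.2"

```text
time_s: 15.68
tool_pos: [0.4698, 0.0494, 0.1532]
tool_rot: [-0.0, 0.986, 0.169, -0.0]
ft_force: [-4.3, 0.7, 4.0]
grip_width: 0.037
grip_force: 30.0
```

```bash
python3 f.py
```

```text
F tool [-3.9 -2.1 -4. ] T [0.1  0.85 0.06] [0.4698 0.0494 0.1532] yaw 0.339
```

Request:
play_rows:
  moves: "-1 -0.12 -0.05 0 0 0 0; -1 -0.12 -0.05 0 0 0 0.1; -1 -0.12 -0.05 0 0 0 0.2; -1 -0.12 -0.05 0 0 0 0.2"

```text
time_s: 16.18
tool_pos: [0.4683, 0.0497, 0.1532]
tool_rot: [-0.0, 0.998, 0.069, -0.0]
ft_force: [-4.2, 2.3, 4.5]
grip_width: 0.037
grip_force: 30.0
```

```bash
python3 f.py
```

```text
F tool [-3.9 -2.8 -4.5] T [0.44 0.87 0.07] [0.4683 0.0497 0.1532] yaw 0.138
```

Request:
play_rows:
  moves: "-1 0 0 -0.15 0 0 0; -1 0.2 0.05 -0.15 0 0 0; -1 0.35 0.1 -0.15 0 0 0; -1 0.35 0.1 -0.15 0 0 0"

```text
time_s: 16.68
tool_pos: [0.4697, 0.0496, 0.1538]
tool_rot: [-0.001, 0.998, 0.069, -0.004]
ft_force: [-11.6, 4.1, 2.7]
grip_width: 0.0375
grip_force: 30.0
```

```bash
python3 f.py
```

```text
F tool [-10.9  -5.7  -2.6] T [0.69 2.29 0.09] [0.4697 0.0496 0.1538] yaw 0.139
```

Request:
play_rows:
  moves: "-1 -0.25 -0.15 0 0 0 0; -1 -0.42 -0.2 0.05 0 0 0; -1 -0.42 -0.2 0.05 0 0 0"

```text
time_s: 17.05
tool_pos: [0.4681, 0.05, 0.1544]
tool_rot: [0.0, 0.998, 0.069, 0.0]
ft_force: [-2.5, -2.0, 2.8]
grip_width: 0.0368
grip_force: 30.0
```

```bash
python3 f.py
```

```text
F tool [-2.8  1.6 -2.8] T [-0.19  0.56 -0.01] [0.4681 0.05   0.1544] yaw 0.137
```

Request:
play_rows:
  moves: "0 0 0 0 0 0 0; 0.25 0 0 0 0 0 0; 0.25 0 0 0 0 0 0; 0.25 0 0 0 0 0 0; -1 0 0 0 0 0 0; -1 0 0 0 0 0 0; -1 0 0 0 0 0 0; -1 0 0 0 0 0 0"

```text
time_s: 18.05
tool_pos: [0.4679, 0.0501, 0.1544]
tool_rot: [0.0, 0.998, 0.068, 0.0]
ft_force: [-0.2, -2.7, 2.6]
grip_width: 0.0371
grip_force: 30.0
```

```bash
python3 f.py
```

```text
F tool [-0.6  2.6 -2.6] T [-0.49  0.22 -0.06] [0.4679 0.0501 0.1544] yaw 0.137
```

Request:
play_rows:
  moves: "0.3 0 0.08 0 0 0 0; 0.3 0 0.08 0 0 0 0; 0.3 0 0.08 0 0 0 -0.17; 0.3 0 0.08 0 0 0 -0.35; 0.3 0 0.08 0 0 0 -0.53; 0.3 0 0.08 0 0 0 -0.71; 0.3 0 0.08 0 0 0 -0.89; 0.3 0 0.08 0 0 0 -1.07; 0.3 0 0.08 0 0 0 -1.25; 0.3 0 0.08 0 0 0 -1.43; 0.3 0 0.08 0 0 0 -1.57; 0.3 0 0.08 0 0 0 -1.57"

```text
time_s: 19.55
tool_pos: [0.4679, 0.0496, 0.1542]
tool_rot: [-0.0, 0.658, 0.753, 0.0]
ft_force: [-0.9, -0.3, 0.1]
grip_width: 0.0572
grip_force: 0.0
```

Request:
play_rows:
  moves: "0 0 0 0 0 0 0; -1 0 0 0 0 0 0; -1 0 0 0 0 0 0; -1 0 0 0 0 0 0"

```text
time_s: 20.05
tool_pos: [0.4682, 0.0495, 0.1544]
tool_rot: [0.0, 0.658, 0.753, 0.0]
ft_force: [1.6, 0.4, 0.8]
grip_width: 0.0371
grip_force: 29.9
```

```bash
python3 f.py
```

```text
F tool [ 0.1  1.6 -0.8] T [ 0.01 -0.31  0.02] [0.4682 0.0495 0.1544] yaw 1.706
```

Request:
play_rows:
  moves: "-1 0 0.05 0.08 0 0 0; -1 0 0.05 0.15 0 0 0; -1 0 0.05 0.15 0 0 0.1; -1 0 0.05 0.15 0 0 0.2; -1 0 0.05 0.15 0 0 0.3; -1 0 0.05 0.15 0 0 0.3"

```text
time_s: 20.8
tool_pos: [0.467, 0.0505, 0.1524]
tool_rot: [-0.002, 0.763, 0.646, -0.001]
ft_force: [-4.2, 4.1, 4.0]
grip_width: 0.0374
grip_force: 29.9
```

```bash
python3 f.py
```

```text
F tool [ 3.3 -4.8 -3.9] T [0.82 0.88 0.08] [0.467  0.0505 0.1524] yaw 1.406
```

Request:
play_rows:
  moves: "-1 0.08 -0.12 0 0 0 0; -1 0.08 -0.12 0 0 0 -0.1; -1 0.08 -0.12 0.1 0 0 -0.1"

```text
time_s: 21.18
tool_pos: [0.4673, 0.0505, 0.1519]
tool_rot: [0.0, 0.73, 0.684, 0.0]
ft_force: [-1.7, 1.2, 4.7]
grip_width: 0.037
grip_force: 29.9
```

```bash
python3 f.py
```

```text
F tool [ 1.1 -1.7 -4.7] T [ 0.    0.25 -0.02] [0.4673 0.0505 0.1519] yaw 1.506
```

Request:
play_rows:
  moves: "-1 0.03 -0.03 0 0 0 0.1; -1 0.03 -0.03 0 0 0 0.2; -1 0.03 -0.03 0 0 0 0.3; -1 0.03 -0.03 0 0 0 0.4"

```text
time_s: 21.68
tool_pos: [0.4657, 0.0522, 0.1514]
tool_rot: [-0.002, 0.852, 0.523, -0.001]
ft_force: [-5.3, 10.6, 4.9]
grip_width: 0.0366
grip_force: 29.8
```

```bash
python3 f.py
```

```text
F tool [ 7.1 -9.6 -4.8] T [1.75 0.98 0.08] [0.4657 0.0522 0.1514] yaw 1.101
```

Request:
play_rows:
  moves: "-1 0.1 -0.12 0 0 0 -0.1; -1 0.12 -0.15 -0.15 0 0 -0.1; -1 0.12 -0.15 -0.2 0 0 -0.1; 0.3 0.12 -0.15 -0.2 0 0 -0.1; 0.3 0.12 -0.15 -0.2 0 0 -0.1; 0.3 0.12 -0.15 -0.2 0 0 -0.1"

```text
time_s: 22.42
tool_pos: [0.4663, 0.0525, 0.1536]
tool_rot: [-0.0, 0.824, 0.567, -0.0]
ft_force: [-0.5, 0.6, -0.5]
grip_width: 0.0573
grip_force: 0.0
```

Request:
play_rows:
  moves: "-1 0 0 0 0 0 0; -1 0 0 0 0 0 0; -1 0 0 0 0 0 0; -1 0 0 0 0 0 0"

```text
time_s: 22.92
tool_pos: [0.4662, 0.0526, 0.1537]
tool_rot: [-0.0, 0.823, 0.567, -0.0]
ft_force: [-0.9, 0.6, -0.2]
grip_width: 0.0369
grip_force: 29.9
```

```bash
python3 f.py
```

```text
F tool [ 0.3 -1.1  0.2] T [-0.02  0.22 -0.03] [0.4662 0.0526 0.1537] yaw 1.207
```

Request:
play_rows:
  moves: "-1 0.2 0.15 0 0 0 0; -1 0.4 0.29 0 0 0 0; -1 0.4 0.29 0 0 0 0"

```text
time_s: 23.3
tool_pos: [0.4708, 0.0551, 0.154]
tool_rot: [0.001, 0.823, 0.567, 0.0]
ft_force: [1.1, -1.2, 2.4]
grip_width: 0.0368
grip_force: 29.9
```

```bash
python3 f.py
```

```text
F tool [-0.7  1.4 -2.4] T [-0.35  0.1  -0.02] [0.4708 0.0551 0.154 ] yaw 1.207
```

Request:
play_rows:
  moves: "-1 0 0 0 0 0 0.1; -1 0 0 0 0 0 0.2; -1 0 0 0 0 0 0.2"

```text
time_s: 23.68
tool_pos: [0.4708, 0.0553, 0.1539]
tool_rot: [0.0, 0.876, 0.483, 0.001]
ft_force: [1.1, -0.1, 1.8]
grip_width: 0.0372
grip_force: 29.9
```

```bash
python3 f.py
```

```text
F tool [ 0.5  1.  -1.8] T [-0.06 -0.   -0.05] [0.4708 0.0553 0.1539] yaw 1.008
```

Request:
play_rows:
  moves: "-1 0 0 0.05 0 0 0.12; -1 0 0 0.05 0 0 0.24; -1 0 0 0.05 0 0 0.36; -1 0 0 0.05 0 0 0.36"

```text
time_s: 24.18
tool_pos: [0.4705, 0.0555, 0.1533]
tool_rot: [-0.0, 0.948, 0.319, 0.0]
ft_force: [-0.1, 0.6, 2.1]
grip_width: 0.037
grip_force: 29.9
```

```bash
python3 f.py
```

```text
F tool [ 0.3 -0.6 -2.1] T [ 0.14  0.2  -0.03] [0.4705 0.0555 0.1533] yaw 0.65
```

Turning is now free of side force, so the cone is centred on the pin. I keep turning with a light press.

Request:
play_rows:
  moves: "-1 0 0 0.07 0 0 0.1; -1 0 0 0.07 0 0 0.2; -1 0 0 0.07 0 0 0.3; -1 0 0 0.07 0 0 0.4; -1 0 0 0.07 0 0 0.4"

```text
time_s: 24.8
tool_pos: [0.4708, 0.0554, 0.1528]
tool_rot: [-0.0, 0.992, 0.125, 0.001]
ft_force: [0.8, 1.2, 3.5]
grip_width: 0.0369
grip_force: 29.9
```

```bash
python3 f.py
```

```text
F tool [ 1.  -0.9 -3.5] T [ 0.24 -0.06  0.03] [0.4708 0.0554 0.1528] yaw 0.251
```

Request:
play_rows:
  moves: "-1 0 0 0.05 0 0 0.08; -1 0 0 0.05 0 0 0.16; -1 0 0 0.05 0 0 0.24; -1 0 0 0.05 0 0 0.32; -1 0 0 0.05 0 0 0.32"

```text
time_s: 25.42
tool_pos: [0.4708, 0.0552, 0.1523]
tool_rot: [0.0, 0.999, -0.035, 0.001]
ft_force: [0.9, -0.1, 3.4]
grip_width: 0.0371
grip_force: 29.9
```

```bash
python3 f.py
```

```text
F tool [ 0.9  0.  -3.4] T [ 0.09 -0.12  0.03] [0.4708 0.0552 0.1523] yaw -0.069
```

Request:
play_rows:
  moves: "-1 0 0 0 0 0 0.08; -1 0 0 0 0 0 0.16; -1 0 0 0 0 0 0.24; -1 0 0 0 0 0 0.32; -1 0 0 0 0 0 0.32"

```text
time_s: 26.05
tool_pos: [0.4704, 0.0553, 0.1522]
tool_rot: [0.0, 0.981, -0.193, 0.0]
ft_force: [0.0, -0.6, 5.0]
grip_width: 0.037
grip_force: 29.9
```

```bash
python3 f.py
```

```text
F tool [ 0.2  0.5 -5. ] T [0.11 0.05 0.05] [0.4704 0.0553 0.1522] yaw -0.389
```

Request:
play_rows:
  moves: "-1 0 0 0 0 0 0.08; -1 0 0 0 0 0 0.16; -1 0 0 0 0 0 0.24; -1 0 0 0 0 0 0.32; -1 0 0 0 0 0 0.4; -1 0 0 0 0 0 0.48; -1 0 0 0 0 0 0.48"

```text
time_s: 26.92
tool_pos: [0.4698, 0.0561, 0.1519]
tool_rot: [-0.0, 0.907, -0.421, -0.001]
ft_force: [-1.7, 6.0, 5.1]
grip_width: 0.0373
grip_force: 29.9
```

```bash
python3 f.py; python3 -c "
from h import *;print(env.sense()['qpos'][5])"
```

```text
F tool [-5.7 -2.6 -5.1] T [0.95 0.39 0.04] [0.4698 0.0561 0.1519] yaw -0.869
2.3066042089131655
```

Request:
play_rows:
  moves: "-1 -0.05 -0.15 0 0 0 0; -1 -0.07 -0.31 0 0 0 0; -1 -0.07 -0.31 0 0 0 -0.08; -1 -0.07 -0.31 0 0 0 -0.16; -1 -0.07 -0.31 0 0 0 -0.24; -1 -0.07 -0.31 0 0 0 -0.24"

```text
time_s: 27.68
tool_pos: [0.4729, 0.0578, 0.1522]
tool_rot: [-0.0, 0.95, -0.311, 0.001]
ft_force: [1.3, -0.5, 3.3]
grip_width: 0.0372
grip_force: 29.9
```

```bash
python3 f.py
```

```text
F tool [ 1.4 -0.4 -3.3] T [ 0.08  0.06 -0.01] [0.4729 0.0578 0.1522] yaw -0.633
```

Request:
play_rows:
  moves: "-1 0 0 -0.15 0 0 0; 0.6 0 0 -0.15 0 0 0; 0.6 0 0 -0.15 0 0 0; 0.6 0.2 0.4 -0.15 0 0 -0.17; 0.6 0.4 0.84 -0.15 0 0 -0.35; 0.6 0.4 0.84 -0.15 0 0 -0.53; 0.6 0.4 0.84 -0.15 0 0 -0.71; 0.6 0.4 0.84 -0.15 0 0 -0.89; 0.6 0.4 0.84 -0.15 0 0 -1.07; 0.6 0.4 0.84 -0.15 0 0 -1.25; 0.6 0.4 0.84 -0.15 0 0 -1.37; 0.6 0.4 0.84 -0.15 0 0 -1.37"

```text
time_s: 29.18
tool_pos: [0.4704, 0.0487, 0.1533]
tool_rot: [-0.0, 0.933, 0.36, -0.0]
ft_force: [0.4, 0.0, -0.4]
grip_width: 0.0705
grip_force: 0.0
```

```bash
python3 f.py
python3 - <<'E'
from h import *
print(to([.4711,.0487,.154]))
c=read_camera("scene"); im=cv2.cvtColor(c["image"],cv2.COLOR_RGB2GRAY)
print(im[150:186,256:284:1])
import sys
E
```

```text
F tool [0.3 0.3 0.4] T [-0.    0.2  -0.01] [0.4704 0.0487 0.1533] yaw 0.736
[ 0.05  0.05 -0.07]
[[ 15  15  17 ...  30  26  26]
 [ 10  15  13 ...  17  15  16]
 [ 18  13  14 ...  20  19  18]
 ...
 [110  93  71 ...  63  82  95]
 [109 108 108 ... 108  87  68]
 [108  92  72 ...  80  66  62]]
```

Request:
play_rows:
  moves: "0 0.05 0.05 -0.07 0 0 0; -1 0.05 0.05 -0.07 0 0 0; -1 0.05 0.05 -0.07 0 0 0; -1 0.05 0.05 -0.07 0 0 0; -1 0.05 0.05 -0.07 0 0 0"

```text
time_s: 29.85
tool_pos: [0.4706, 0.0492, 0.1542]
tool_rot: [-0.001, 0.933, 0.36, -0.001]
ft_force: [-3.0, 3.9, 2.0]
grip_width: 0.0367
grip_force: 29.1
```

```bash
python3 f.py
```

```text
F tool [ 0.4 -4.9 -2. ] T [0.67 0.69 0.07] [0.4706 0.0492 0.1542] yaw 0.737
```

Request:
play_rows:
  moves: "0.5 0 0 0 0 0 0; 0.5 0 0 0 0 0 0; 0.5 0 0 0 0 0 -0.17; 0.5 0 0 0 0 0 -0.35; 0.5 0 0 0 0 0 -0.53; 0.5 0 0 0 0 0 -0.71; 0.5 0 0 0 0 0 -0.89; 0.5 0 0 0 0 0 -1.07; 0.5 0 0 0 0 0 -1.25; 0.5 0 0 0 0 0 -1.43; 0.5 0 0 0 0 0 -1.57; 0.5 0 0 0 0 0 -1.57"

```text
time_s: 31.35
tool_pos: [0.4715, 0.0485, 0.1542]
tool_rot: [0.0, 0.406, 0.914, -0.0]
ft_force: [0.8, -0.3, -0.3]
grip_width: 0.0661
grip_force: 0.0
```

Request:
play_rows:
  moves: "0 0 0 0 0 0 0; -1 0 0 0 0 0 0; -1 0 0 0 0 0 0; -1 0 0 0 0 0 0; -1 0 0 0 0 0 0"

```text
time_s: 31.98
tool_pos: [0.4729, 0.0485, 0.1551]
tool_rot: [0.002, 0.406, 0.914, 0.001]
ft_force: [4.8, -0.3, 5.0]
grip_width: 0.0374
grip_force: 29.2
```

```bash
python3 f.py
```

```text
F tool [-3.5  3.4 -5. ] T [ 0.1  -0.96 -0.05] [0.4729 0.0485 0.1551] yaw 2.306
```

Request:
play_rows:
  moves: "0.1 0 0 0 0 0 0; 0.1 0.1 0.29 0 0 0 0; 0.1 0.1 0.29 0 0 0 0; -1 0.1 0.29 0 0 0 0; -1 0.1 0.29 0 0 0 0; -1 0.1 0.29 0 0 0 0"

```text
time_s: 32.72
tool_pos: [0.4725, 0.0513, 0.1541]
tool_rot: [-0.0, 0.405, 0.914, -0.0]
ft_force: [-0.6, -0.5, -1.2]
grip_width: 0.0375
grip_force: 29.6
```

```bash
python3 f.py
```

```text
F tool [ 0.1 -0.8  1.2] T [-0.19  0.13 -0.01] [0.4725 0.0513 0.1541] yaw 2.307
```

Request:
play_rows:
  moves: "-1 0 0 0.05 0 0 0.1; -1 0 0 0.1 0 0 0.2; -1 0 0 0.1 0 0 0.3; -1 0 0 0.1 0 0 0.3"

```text
time_s: 33.22
tool_pos: [0.4717, 0.0513, 0.1531]
tool_rot: [-0.001, 0.538, 0.843, -0.001]
ft_force: [-4.0, -2.2, 2.1]
grip_width: 0.0372
grip_force: 29.6
```

```bash
python3 f.py
```

```text
F tool [-0.3 -4.6 -2.1] T [-0.27  0.95 -0.01] [0.4717 0.0513 0.1531] yaw 2.006
```

Request:
play_rows:
  moves: "0.3 0 0 -0.1 0 0 0; 0.3 0.2 0 -0.1 0 0 0; 0.3 0.43 0 -0.1 0 0 0; -1 0.43 0 -0.1 0 0 0; -1 0.43 0 -0.1 0 0 0; -1 0.43 0 -0.1 0 0 0; -1 0.43 0 -0.1 0 0 0"

```text
time_s: 34.1
tool_pos: [0.4709, 0.0552, 0.1542]
tool_rot: [-0.0, 0.537, 0.843, -0.0]
ft_force: [-1.3, 0.1, 0.6]
grip_width: 0.0366
grip_force: 30.0
```

```bash
python3 f.py
```

```text
F tool [ 0.7 -1.2 -0.6] T [-0.11  0.16  0.  ] [0.4709 0.0552 0.1542] yaw 2.007
```

Request:
play_rows:
  moves: "0.4 0 0 0 0 0 0; 0.4 0 0 0 0 0 0.1; 0.4 0 0 0 0 0 0.28; 0.4 0 0 0 0 0 0.46; 0.4 0 0 0 0 0 0.64; 0.4 0 0 0 0 0 0.82; 0.4 0 0 0 0 0 1; 0.4 0 0 0 0 0 1.18; 0.4 0 0 0 0 0 1.36; 0.4 0 0 0 0 0 1.54; 0.4 0 0 0 0 0 1.57; -1 0 0 0 0 0 1.57"

```text
time_s: 35.6
tool_pos: [0.471, 0.0552, 0.1543]
tool_rot: [0.0, 0.976, 0.218, 0.0]
ft_force: [0.5, -0.3, -1.2]
grip_width: 0.054
grip_force: 0.0
```

Request:
play_rows:
  moves: "-1 0 0 0 0 0 0; -1 0 0 0 0 0 0; -1 0 0 0 0 0 0"

```text
time_s: 35.98
tool_pos: [0.471, 0.0553, 0.1543]
tool_rot: [-0.0, 0.976, 0.217, 0.0]
ft_force: [0.7, 0.0, -0.1]
grip_width: 0.0373
grip_force: 30.0
```

```bash
python3 f.py
```

```text
F tool [0.7 0.3 0.1] T [-0.18  0.05 -0.04] [0.471  0.0553 0.1543] yaw 0.437
```

Request:
play_rows:
  moves: "-1 0 0 0.08 0 0 0; -1 0 0 0.18 0 0 0; -1 0 0 0.18 0 0 -0.1; -1 0 0 0.18 0 0 -0.2; -1 0 0 0.18 0 0 -0.3; -1 0 0 0.18 0 0 -0.4"

```text
time_s: 36.72
tool_pos: [0.472, 0.0545, 0.1525]
tool_rot: [0.001, 0.913, 0.408, 0.001]
ft_force: [4.2, -4.3, -2.2]
grip_width: 0.037
grip_force: 30.0
```

```bash
python3 f.py
```

```text
F tool [-0.3  6.   2.2] T [-0.88 -0.77 -0.15] [0.472  0.0545 0.1525] yaw 0.84
```

Request:
play_rows:
  moves: "-1 0 0 0 0 0 -0.1; -1 0 0 0 0 0 -0.2; -1 0 0 0 0 0 -0.3; -1 0 0 0 0 0 -0.4"

```text
time_s: 37.22
tool_pos: [0.4724, 0.0545, 0.1527]
tool_rot: [0.002, 0.814, 0.581, 0.001]
ft_force: [6.9, -4.5, -1.8]
grip_width: 0.0373
grip_force: 30.0
```

```bash
python3 f.py
```

```text
F tool [-2.   8.   1.8] T [-0.79 -1.04 -0.12] [0.4724 0.0545 0.1527] yaw 1.24
```

Torque is at the spindle's 0.12 N m and the vertical force has vanished, so the splines have caught. I ease the turn and side load and press down.

Request:
play_rows:
  moves: "-1 -0.03 0.12 0 0 0 0.05; -1 -0.05 0.18 0 0 0 0.1; -1 -0.05 0.18 0.2 0 0 0.1; -1 -0.05 0.18 0.4 0 0 0.1"

```text
time_s: 37.72
tool_pos: [0.4724, 0.0542, 0.1482]
tool_rot: [-0.0, 0.842, 0.539, -0.0]
ft_force: [0.4, 0.3, -0.0]
grip_width: 0.0371
grip_force: 30.0
```

```bash
python3 f.py
```

```text
F tool [0.4 0.3 0. ] T [-0.11 -0.01  0.08] [0.4724 0.0542 0.1482] yaw 1.138
```

Request:
play_rows:
  moves: "-1 0 0 0.3 0 0 0; -1 0 0 0.6 0 0 0; -1 0 0 0.8 0 0 0; -1 0 0 0.8 0 0 0"

```text
time_s: 38.22
tool_pos: [0.4725, 0.0542, 0.1405]
tool_rot: [-0.0, 0.843, 0.538, -0.0]
ft_force: [-0.5, 0.9, 1.9]
grip_width: 0.0375
grip_force: 30.0
```

```bash
python3 f.py
```

```text
F tool [ 0.6 -0.8 -1.9] T [0.07 0.15 0.01] [0.4725 0.0542 0.1405] yaw 1.137
```

Request:
play_rows:
  moves: "-1 0 0 0.2 0 0 0; -1 0 0 0.4 0 0 0; -1 0 0 0.4 0 0 0"

```text
time_s: 38.6
tool_pos: [0.4725, 0.0543, 0.1366]
tool_rot: [0.0, 0.843, 0.538, 0.0]
ft_force: [-1.1, 1.5, 6.3]
grip_width: 0.0372
grip_force: 30.0
```

```bash
python3 f.py
```

```text
F tool [ 0.9 -1.6 -6.3] T [0.17 0.37 0.04] [0.4725 0.0543 0.1366] yaw 1.137
```

Request:
play_rows:
  moves: "-1 0 0 0.15 0 0 0; -1 0 0 0.3 0 0 0; -1 0 0 0.4 0 0 0; -1 0 0 0.4 0 0 0"

```text
time_s: 39.1
tool_pos: [0.4726, 0.0544, 0.1349]
tool_rot: [0.001, 0.843, 0.538, 0.001]
ft_force: [-9.6, 2.5, 31.1]
grip_width: 0.0373
grip_force: 30.3
```

```bash
python3 f.py
```

```text
F tool [ -1.8  -9.7 -31.2] T [ 0.35  1.67 -0.01] [0.4726 0.0544 0.1349] yaw 1.137
```

Request:
play_rows:
  moves: "-1 0 0 -0.08 0 0 0; -1 0 0 -0.08 0 0 0; -1 0 0 -0.08 0 0 0; -1 0 0 -0.08 0 0 0"

```text
time_s: 39.6
tool_pos: [0.4726, 0.0543, 0.1351]
tool_rot: [0.001, 0.843, 0.538, 0.001]
ft_force: [-6.8, 1.7, 23.8]
grip_width: 0.0373
grip_force: 30.2
```

```bash
python3 f.py
```

```text
F tool [ -1.3  -6.9 -23.9] T [0.3  1.35 0.04] [0.4726 0.0543 0.1351] yaw 1.137
```

The spindle is at its stop with a steady 24 N, well above the 8.5 N spring, so I hand in.

```bash
python3 -c "
from workcell import env
print(env.sign_off())"
```

```text
the job is handed in; nothing more can be done
None
```

The job is handed in at 39.6 s: the cover was pressed shut first and seen holding by itself, and the small cone is meshed, home and still held down at the spring's stop with about 24 N; I had used my ten pictures, so the end state was checked by force and height only.

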